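# Nest the stain cups, then hold the sprung waste-bin lid at its mark

### The job

The used stain cups are going in the self-closing waste bin: first nest the three yellow cups fully into one upright stack on the bench and let go of it, then lift the bin's sprung lid by its handle until the yellow stud on its side lines up with the blue clip on the quadrant. Finish while holding the lid there by the handle, so that I can drop the stack in. Leave the lamp, the power strip, the stain tin, the brush and the setting of the blue clip as they are.

Things in the scene. Friction and masses are not known exactly. Their poses are not given: they have to be found in the camera images.
- cup_a_mid (a point): centre, half-way up (45 mm above the underside), of one of three identical, round, tapering yellow plastic mixing cups standing upright and open at the top: 90 mm tall, outside diameter 66 mm at the rim and 38 mm at the foot, wall 2.5 mm, about 45 g; z points up its axis. Stacking ribs inside stop a nested cup when it stands 36 mm higher than the cup it is in, so the top 36 mm of a nested cup stay outside
- cup_b_mid (a point): centre, half-way up (45 mm above the underside), of one of three identical, round, tapering yellow plastic mixing cups standing upright and open at the top: 90 mm tall, outside diameter 66 mm at the rim and 38 mm at the foot, wall 2.5 mm, about 45 g; z points up its axis. Stacking ribs inside stop a nested cup when it stands 36 mm higher than the cup it is in, so the top 36 mm of a nested cup stay outside
- cup_c_mid (a point): centre, half-way up (45 mm above the underside), of one of three identical, round, tapering yellow plastic mixing cups standing upright and open at the top: 90 mm tall, outside diameter 66 mm at the rim and 38 mm at the foot, wall 2.5 mm, about 45 g; z points up its axis. Stacking ribs inside stop a nested cup when it stands 36 mm higher than the cup it is in, so the top 36 mm of a nested cup stay outside
- cup_a: the same yellow cup a as a body, origin at the centre of its underside
- cup_b: the same yellow cup b as a body, origin at the centre of its underside
- cup_c: the same yellow cup c as a body, origin at the centre of its underside
- bin: the fixed red steel self-closing waste bin with a white stripe, 200 mm deep (its x), 240 mm wide (its y), 164 mm tall to the rim; origin at the centre of its underside, x points from its front (handle side) to its hinge side. A slotted steel quadrant stay with a degree scale stands on its -y side and rises 150 mm above the rim, 134 mm from the bin's middle
- lid (a joint): opening angle of the bin's red lid in rad: 0 shut, grows as the front edge rises, up to 1.05. The lid turns about the far rim; torsion springs (0.64 N m when shut, 0.8 N m more per rad) and its weight (about 0.6 kg) pull it shut, so lifting it takes about 7 N at the handle when shut and 10 N along the arc (18 N straight up) at 0.75 rad; let go, it falls shut
- handle (a point): steel D-handle on top of the lid: a round bar 12 mm thick, about 100 mm of it clear, running along the bin's y; this point is the middle of the bar, its axes turn with the lid. Its middle is 44 mm above the lid's mid-plane (the lid's top is 39 mm below the bar's centre) and 180 mm in front of the hinge line
- lid_hinge (a point): middle of the lid's hinge line at the bin's far rim, 168 mm above the bench; the lid turns about its y axis, which is the bin's y
- lid_stud (a point): centre of the outer face of the stud's round yellow head (21 mm across) that is fixed to the lid's -y side, 144 mm from the hinge line, and rides in the slot of the quadrant as the lid turns
- clip_mark (a point): the point in the quadrant's slot level with the middle (white line) of the blue set clip; the stud's centre coincides with it when the lid is at the marked angle. The clip (20 mm along the arc) sits stiffly on the outer edge of the quadrant and does not stop the stud
- clip (a joint): the lid angle in rad that the blue set clip marks, measured as joint lid is: 0.40 to 0.75, different each time
- power_strip: bystander: white three-way power strip, 58 x 205 x 37 mm, long side along its y; origin at the centre of its underside
- lamp: bystander: finished table lamp, charred 105 mm wood block with a brass holder and a smoky glass globe, 243 mm tall; origin at the centre of its underside
- stain_tin: bystander: closed tin of wood stain, 80 mm across, 98 mm tall; origin at the centre of its underside
- brush: bystander: flat brush lying on the bench along its x; origin under its middle
Not all that is in view belongs to the job. What is shaped like the cup_b but red is not meant.

How it is judged:
On the way, in this order (a step that is already met when the one before it is completed fails the run):
1. the three cups are nested fully into one upright stack on the bench and let go, with the lid still shut (horizontal distance between cup_a_mid and cup_b_mid below 0.008 m and distance between cup_a_mid and cup_b_mid below 0.078 m and horizontal distance between each of cup_b_mid, cup_a_mid and cup_c_mid below 0.008 m and distance between each of cup_b_mid, cup_a_mid and cup_c_mid below 0.078 m and angle between each of cup_a_mid, cup_b_mid, cup_c_mid's own z axis and vertical below 0.09 rad and height (world z) of any of cup_a_mid, cup_b_mid, cup_c_mid below 0.051 m and contact force between the fingers and cup_a below 0.3 N and contact force between the fingers and cup_b below 0.3 N and contact force between the fingers and cup_c below 0.3 N and value of joint lid below 0.08 rad), for 0.2 s.
2. the lid is lifted by its handle to the blue clip (distance between lid_stud and clip_mark below 0.011 m and contact force between the fingers and lid_c0 above 2 N), for 0.2 s.
At the end, for the whole second after the job is handed in: Fingers hold the lid still by its handle (over 2 N), stud within 11 mm of the blue clip's middle (about 4 degrees); the three cups stand untouched, still and upright in one stack on the bench, concentric within 8 mm, outermost two at most 78 mm apart (72 when fully seated) (all of step 2 and horizontal distance between cup_a_mid and cup_b_mid below 0.008 m and distance between cup_a_mid and cup_b_mid below 0.078 m and horizontal distance between each of cup_b_mid, cup_a_mid and cup_c_mid below 0.008 m and distance between each of cup_b_mid, cup_a_mid and cup_c_mid below 0.078 m and angle between each of cup_a_mid, cup_b_mid, cup_c_mid's own z axis and vertical below 0.09 rad and height (world z) of any of cup_a_mid, cup_b_mid, cup_c_mid below 0.051 m and contact force between the fingers and cup_a below 0.3 N and contact force between the fingers and cup_b below 0.3 N and contact force between the fingers and cup_c below 0.3 N and velocity of joint lid between -0.05 and 0.05 rad/s and linear speed of each of cup_a, cup_b, cup_c below 0.02 m/s); the arm keeps its last pose, push and grip.
It fails at once if the power strip is moved more than 25 mm or tipped (distance of power_strip from where it was at the start of the episode above 0.025 m or angle between power_strip's own z axis and vertical above 0.3 rad).
It fails at once if the lamp is moved more than 25 mm or tipped (distance of lamp from where it was at the start of the episode above 0.025 m or angle between lamp's own z axis and vertical above 0.3 rad).
It fails at once if the stain tin is moved more than 25 mm or tipped (distance of stain_tin from where it was at the start of the episode above 0.025 m or angle between stain_tin's own z axis and vertical above 0.3 rad).
It fails at once if the brush is moved more than 25 mm (distance of brush from where it was at the start of the episode above 0.025 m).
It fails at once if the blue clip is shifted along the quadrant by more than 4 mm (distance of clip_mark from where it was at the start of the episode above 0.004 m).
It also fails if it takes over 64 s, if anything falls off the work surface, if the arm or the gripper's body presses on something with over 40 N, if the wrist force passes 120 N, or if a joint passes its speed limit or range.

### The arm

A 6-joint arm with a two-finger parallel gripper is mounted at the origin on the work surface. World frame = base frame: x ahead of the robot, y to its left, z up, the work surface at z = 0. Lengths are in m, angles in rad, forces in N, time in s.
With the tool pointing down it reaches from about 0.275 to 0.75 m from the base axis. Payload 10.2 kg.
Tool frame: the origin (TCP) lies midway between the tips of the shut fingers; the grasp point (between the pads) lies 19 mm behind it (env.hold_point_z is the distance from the TCP to the grasp point, in m); z points along the fingers, y is the line along which they close (so a half turn about z gives the same grasp; the last joint's range is limited). The gripper opens to 85 mm and grips with 20 to 120 N. Pads are 22 mm wide; open, the fingers measure 114 mm over their backs; the gripper's body (76 mm by 85 mm) begins 54 mm behind the grasp point. The pads swing forward as they close: fully open they stand 13 mm farther back than shut.
Start: joints at [0.942, 0.313, 1.498, -0, 1.331, -0.223], TCP at [0.207, 0.482, 0.231] pointing down, gripper open.
Joint ranges: [-2.94, 2.94], [-0.97, 2.17], [0.19, 2.56], [-1.23, 4.37], [0.02, 3.11], [-2.88, 2.88]. Speed limits (rad/s): [2.39, 2.39, 3.01, 3.14, 3.14, 3.14].

### API

Orientations are given as a unit quaternion [x, y, z, w].
In Python, from bench import env, kinematics, monitor, eyes, job gives the robot as it stands. The module is installed in compiled form; this text tells all that it offers. Calls block until the motion is done:
- env.reach(position, orientation): joint-space move of the TCP to a pose.
- env.movel(position, velocity=0.15, frame=None, guard=None): straight line of the TCP; frame=None keeps the orientation; velocity is the mean speed in m/s. With guard (N) it stops when the force on the tool has changed by that much, and returns True; else False.
- env.set_joints(angles): joint-space move.
- env.release() and env.close_gripper(effort=None): open the fingers fully, or close them until they stop; effort is the grip in N (None keeps the last).
- env.hold(seconds).
- kinematics.ik(position, orientation): joint angles nearest the present ones, or None.
- monitor.sense(): the state.
- eyes.grab_frame(name): name is "scene" or "top" or "wrist"; returns a dict with "frame" (384x512x3 uint8, red, green, blue), "mtx" (3x3 intrinsics, pixels), "view" (4x4, takes a point from world to camera coordinates). Camera axes: x right, y down, z forward; pixel columns grow to the right and rows downward; lengths in m; the calibration is good to about 2 mm. A picture is of the moment at which its call begins. There is no depth.
A pose or a line that the arm cannot do raises env.MotionError and nothing moves.
- job.hand_in(): hands the job in; it is judged then, once.
The state is a dict: "clock": time; "joints": joint angles; "qvel": joint speeds; "joint_efforts": joint torques, N m; "position": TCP position; "ee_rot": TCP orientation; "contact_force": force on the tool from outside, world axes, zero at the start; "ft_torque": the same for the moment, N m; "finger_gap": opening from 0.0 (shut) to 1.0 (fully open); "gripper_force": force on a finger pad.
Only numpy, scipy, OpenCV 4.12 (cv2) and the standard library are available. Lean on these libraries where they do the work, as an engineer would, in place of code of your own. Each camera call takes 0.05 s, during which the arm holds its last target. There are 200 camera calls.

## Working session

There is one attempt and no reset: what is moved stays moved. The work goes in short steps, each a Python script; the robot and the scene stay as the last script left them, time stands still between calls to the robot, and variables do not carry over. Pictures are saved under pics/ and viewed, at most 10 in all, crops included, and the job is handed in when it is done.

```bash
mkdir -p pics; cat > h.py <<'E'
import numpy as np, cv2
from bench import env, kinematics, monitor, eyes, job
def grab(n):
    f=eyes.grab_frame(n); return f["frame"],np.array(f["mtx"]),np.array(f["view"])
def ray(K,V,u,v):
    d=V[:3,:3].T@np.linalg.inv(K)@np.array([u,v,1.]); c=-V[:3,:3].T@V[:3,3]; return c,d
def onplane(K,V,u,v,z):
    c,d=ray(K,V,u,v); return c+d*(z-c[2])/d[2]
def proj(K,V,p):
    q=K@(V[:3,:3]@np.asarray(p)+V[:3,3]); return q[:2]/q[2]
def save(n,img): cv2.imwrite(n,cv2.cvtColor(img,cv2.COLOR_RGB2BGR))
E
python3 - <<'E'
from h import *
for n in ("scene","top"):
    f,K,V=grab(n); save(f"pics/{n}0.png",f); np.savez(f"{n}0.npz",f=f,K=K,V=V)
    print(n,K.round(1).tolist(),(-V[:3,:3].T@V[:3,3]).round(3),V[:3,:3].round(2).tolist())
s=monitor.sense(); print(s)
E
```

```text
scene [[424.2, 0.0, 255.3], [0.0, 424.2, 197.9], [0.0, 0.0, 1.0]] [ 1.123 -0.227  1.17 ] [[0.47, 0.88, -0.01], [0.75, -0.4, -0.52], [-0.46, 0.24, -0.85]]
top [[355.1, 0.0, 255.7], [0.0, 355.1, 192.2], [0.0, 0.0, 1.0]] [0.352 0.038 1.207] [[0.02, -1.0, 0.01], [-0.98, -0.02, -0.22], [0.22, -0.0, -0.98]]
{'clock': 0.1, 'joints': array([ 9.41641916e-01,  3.13379215e-01,  1.49832326e+00,  5.38999524e-06,
        1.33101939e+00, -2.23419937e-01]), 'qvel': array([-0.00045508, -0.00235996, -0.00245287,  0.00013733,  0.00092873,
        0.00088889]), 'joint_efforts': array([ 1.97378256e-03, -4.12893498e+01, -2.60142589e+01, -2.61746591e-04,
        2.99260748e-03,  5.42622263e-05]), 'position': array([0.20710069, 0.4821855 , 0.23081415]), 'ee_rot': array([ 2.01479189e-01,  9.79492633e-01, -5.12997938e-04, -2.35845069e-04]), 'contact_force': array([-0.5498362 , -0.08749822,  0.23765133]), 'ft_torque': array([-0.02570972, -0.04696348, -0.04440981]), 'gripper_force': 0.0, 'finger_gap': 0.9997277311163699}
```

View pics/scene0.png

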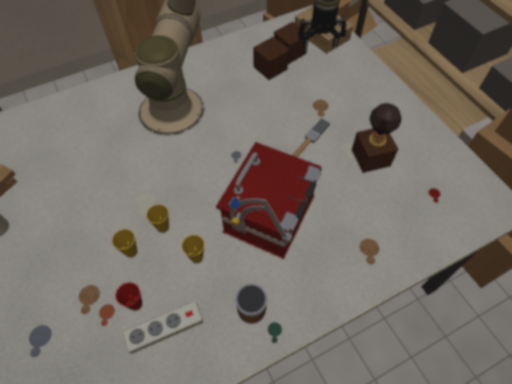

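View pics/top0.png

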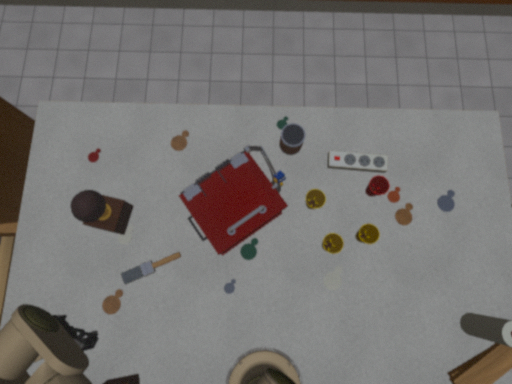

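Scene: yellow cups at (158,217), (125,241), (193,247); the red look-alike is at (128,295). Top: yellow cups at (315,199), (332,243), (368,234); red one at (377,186). The bin's handle is at top (247,220), its blue clip at top (279,177) and scene (235,203), and its stud at scene (236,221). The lamp's brass holder is also yellowish, at scene (378,140).

```bash
cat >> h.py <<'E'
def blobs(f,lo,hi,amin=20):
    m=cv2.inRange(cv2.cvtColor(f,cv2.COLOR_RGB2HSV),lo,hi)
    n,l,st,c=cv2.connectedComponentsWithStats(m)
    return [(c[i],st[i,4],st[i,:4]) for i in range(1,n) if st[i,4]>=amin],l
def tri(*obs):  # obs: (K,V,u,v)
    A=np.zeros((3,3));b=np.zeros(3);L=[]
    for K,V,u,v in obs:
        c,d=ray(K,V,u,v);d/=np.linalg.norm(d);P=np.eye(3)-np.outer(d,d);A+=P;b+=P@c;L.append((P,c))
    x=np.linalg.solve(A,b);return x,[np.linalg.norm(P@(x-c)) for P,c in L]
E
python3 - <<'E'
from h import *
D={n:np.load(n+"0.npz") for n in("scene","top")}
B={}
for n,d in D.items():
    for nm,lo,hi,a in (("yel",(20,150,50),(34,255,255),8),("blue",(100,120,50),(125,255,255),5)):
        b,_=blobs(d["f"],lo,hi,a);B[n,nm]=b
        print(n,nm,[(c.round(1).tolist(),int(a),w.tolist()) for c,a,w in b])
for c,a,_ in B["top","yel"]:
    for e,a2,_ in B["scene","yel"]:
        x,r=tri((D["top"]["K"],D["top"]["V"],*c),(D["scene"]["K"],D["scene"]["V"],*e))
        if max(r)<.012: print(c.round(),e.round(),x.round(3),np.round(r,4))
s=D["scene"]["f"];t=D["top"]["f"]
a=cv2.resize(s[140:260,90:330],(800,400),interpolation=3)
b=cv2.resize(t[140:260,170:410],(800,400),interpolation=3)[:,:]
out=np.vstack([cv2.resize(a,(600,300)),cv2.resize(b,(600,300))]);save("pics/crop1.png",out)
E
```

```text
scene yel [([158.3, 217.0], 364, [148, 206, 19, 25]), ([234.7, 221.2], 40, [232, 218, 7, 7]), ([124.8, 242.0], 412, [113, 230, 23, 26]), ([193.4, 247.5], 382, [183, 236, 20, 26])]
scene blue [([234.9, 203.1], 53, [231, 199, 9, 9])]
top yel [([315.3, 198.3], 241, [307, 190, 18, 18]), ([108.1, 208.6], 20, [106, 205, 5, 8]), ([107.1, 215.5], 11, [105, 214, 6, 4]), ([102.0, 217.8], 9, [100, 216, 4, 4]), ([368.0, 233.5], 300, [357, 224, 22, 19]), ([332.9, 242.7], 265, [323, 234, 20, 19])]
top blue [([279.2, 175.1], 41, [275, 172, 9, 7])]
[315. 198.] [193. 247.] [ 0.592 -0.155  0.076] [0.0015 0.0015]
[368. 234.] [125. 242.] [ 0.482 -0.322  0.072] [0.0022 0.0022]
[333. 243.] [158. 217.] [ 0.451 -0.208  0.073] [0.0028 0.0028]
```

View pics/crop1.png

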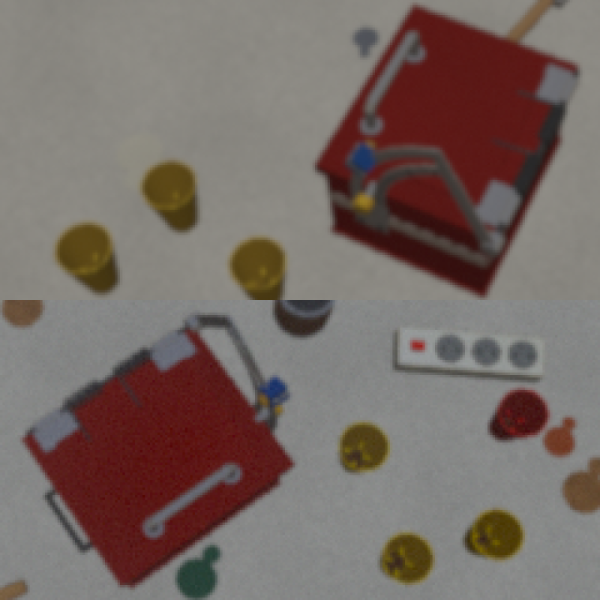

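The crop confirms three yellow open cups, with the dark red one away at the strip. The handle bar runs at top crop (152,527)–(230,473), and the blue clip and yellow stud are on the quadrant. Next I'll refine the positions from above with the wrist camera.

```bash
cat >> h.py <<'E'
from scipy.spatial.transform import Rotation as Ro
def down(phi,tilt=0):
    y=np.array([np.cos(phi),np.sin(phi),0]);z=np.array([0,0,-1.])
    R=np.c_[np.cross(y,z),y,z]
    x=R[:,0]
    return (Ro.from_rotvec(tilt*x)*Ro.from_matrix(R)).as_quat()
def st():
    s=monitor.sense();print("t%.2f"%s["clock"],s["position"].round(4),"gap%.3f"%s["finger_gap"],"F",s["contact_force"].round(1),"gf%.1f"%s["gripper_force"]);return s
E
python3 - <<'E'
from h import *
env.reach([.47,-.23,.36],down(0.0)); st()
f,K,V=grab("wrist"); save("pics/w1.png",f); np.savez("w1.npz",f=f,K=K,V=V)
print(K.round(1).tolist(),(-V[:3,:3].T@V[:3,3]).round(3),V[:3,:3].round(2).tolist())
b,_=blobs(f,(20,130,40),(34,255,255),60);print([(c.round(1).tolist(),int(a),w.tolist()) for c,a,w in b])
E
```

```text
t2.82 [ 0.4702 -0.2294  0.36  ] gap1.001 F [ 0.7 -0.1 -0.1] gf0.0
[[312.9, 0.0, 255.4], [0.0, 312.9, 191.8], [0.0, 0.0, 1.0]] [ 0.469 -0.145  0.503] [[1.0, -0.0, 0.0], [-0.0, -0.95, 0.33], [0.0, -0.33, -0.95]]
[([350.6, 89.5], 1333, [323, 63, 53, 54]), ([236.8, 133.6], 1158, [213, 107, 50, 50]), ([261.1, 212.4], 1012, [239, 191, 46, 43])]
```

View pics/w1.png

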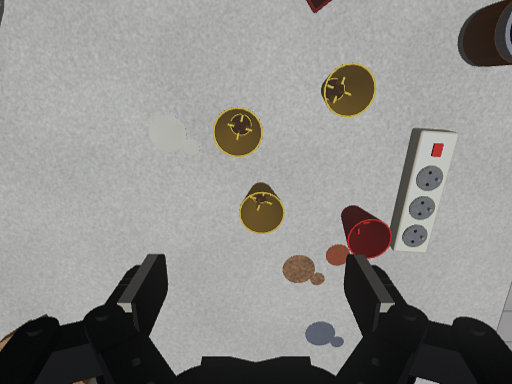

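The wrist view shows bright rims at (238,132), (349,90) and (262,213), with the red cup at (370,238). I'll fit ellipses to the bright rim pixels.

```bash
cat >> h.py <<'E'
def rims(f,K,V,z=.09):
    hsv=cv2.cvtColor(f,cv2.COLOR_RGB2HSV); b,l=blobs(f,(20,130,40),(34,255,255),300); out=[]
    for i in range(1,l.max()+1):
        if (l==i).sum()<300: continue
        v,u=np.where((l==i)&(hsv[...,2]>135)&(hsv[...,1]>120))
        h=cv2.convexHull(np.c_[u,v].astype(np.int32)).astype(np.float32)
        m=np.zeros(f.shape[:2],np.uint8);cv2.fillConvexPoly(m,h.astype(np.int32),1)
        M=cv2.moments(m,True);c=(M["m10"]/M["m00"],M["m01"]/M["m00"]);p=onplane(K,V,*c,z)
        q=np.array([onplane(K,V,*x,z)[:2] for x in h[:,0]]);r=np.linalg.norm(q-p[:2],axis=1)
        # circle LSQ
        A=np.c_[2*q,np.ones(len(q))];s=np.linalg.lstsq(A,(q**2).sum(1),rcond=None)[0]
        out.append((p[:2].round(4),s[:2].round(4),round(float(np.sqrt(s[2]+s[0]**2+s[1]**2)),4),r.min().round(3),r.max().round(3)))
    return out
E
python3 - <<'E'
from h import *
d=np.load("w1.npz")
for x in rims(d["f"],d["K"],d["V"]): print(*x)
E
```

```text
[ 0.5878 -0.1512] [ 0.5878 -0.1521] 0.0322 0.031 0.033
[ 0.4462 -0.2035] [ 0.4462 -0.2044] 0.0321 0.031 0.033
[ 0.4783 -0.3177] [ 0.4784 -0.3184] 0.0322 0.031 0.033
```

```bash
cat > pick.py <<'E'
from h import *
def nest(src,dst,level,phi=0.0,g=.050,lift=.15):
    top=g+.036*level
    env.reach([*src,.16],down(phi)); env.movel([*src,g],.12)
    env.close_gripper(20); s=st()
    env.movel([*src,top+lift-.036],.2); p=monitor.sense()["position"]
    env.movel([*dst,top+lift-.036],.25); st()
    hit=env.movel([*dst,top-.003],.08,guard=5); print("hit",hit); s=st()
E
python3 - <<'E'
from pick import *
nest([.4462,-.2040],[.4783,-.3181],1)
f,K,V=grab("wrist"); save("pics/w2.png",f)
E
```

```text
t5.10 [ 0.4466 -0.2043  0.051 ] gap0.746 F [-1.6  1.1  6.6] gf20.5
t6.62 [ 0.4779 -0.3176  0.1989] gap0.745 F [ 1.2  0.8 -0.7] gf22.2
hit True
t7.92 [ 0.4783 -0.3181  0.0869] gap0.744 F [ 0.8 -0.   4.2] gf22.0
```

View pics/w2.png

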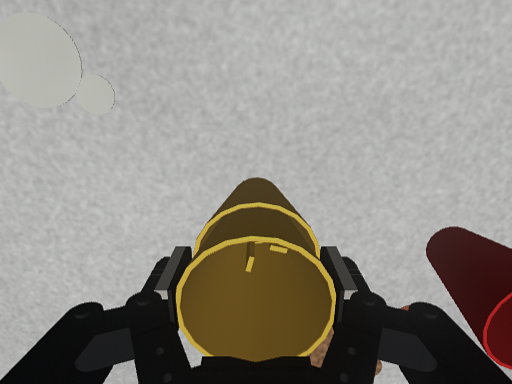

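The cup is nested in the base cup between the pads, at (255,300), at the seated height. I'll release it and nest the third.

```bash
python3 - <<'E'
from pick import *
env.release(); env.movel([.4783,-.3181,.20],.25)
nest([.5878,-.1518],[.4783,-.3181],2)
env.release(); st(); env.movel([.4783,-.3181,.25],.2); env.movel([.4783,-.25,.36],.25); st()
d={}
for n in("wrist","top","scene"):
    f,K,V=grab(n); np.savez(n+"2.npz",f=f,K=K,V=V); d[n]=f
for n,z in (("wrist",.162),):
    b=np.load(n+"2.npz")
    for x in rims(b["f"],b["K"],b["V"],z): print(n,*x)
o=np.vstack([d["wrist"],cv2.resize(d["scene"][140:280,80:336],(512,280))])[:600];save("pics/m3.png",o[84:])
E
```

```text
t11.17 [ 0.5883 -0.152   0.051 ] gap0.739 F [-1.2  0.8  6.5] gf21.6
t13.20 [ 0.4788 -0.3172  0.2358] gap0.746 F [-0.2 -0.2 -0.9] gf22.1
hit True
t14.50 [ 0.4782 -0.3182  0.123 ] gap0.746 F [-0.8  0.4  4.6] gf22.3
t14.86 [ 0.4777 -0.3175  0.1218] gap0.998 F [-0.2  0.1 -0.2] gf0.0
t16.32 [ 0.4781 -0.2502  0.3581] gap0.998 F [ 0.2 -0.5 -0.6] gf0.0
wrist [ 0.4778 -0.3071] [ 0.4786 -0.3078] 0.0387 0.031 0.043
```

View pics/m3.png

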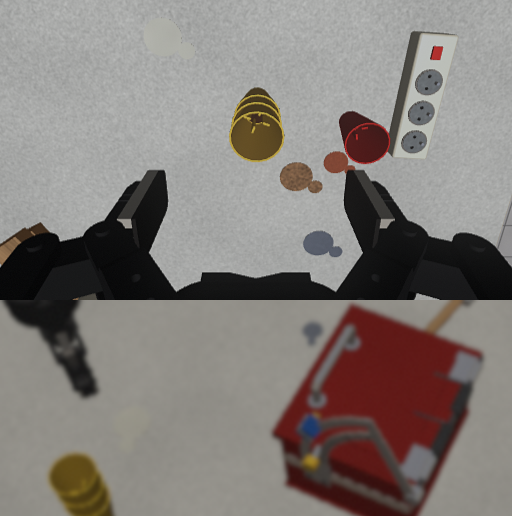

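The wrist crop shows three evenly spaced rims, upright at (257,130). The bin, lid and clip are unchanged. Next I'll look at the bin handle.

```bash
python3 - <<'E'
from h import *
t=np.load("top0.npz");a=onplane(t["K"],t["V"],231,231,.212);b=onplane(t["K"],t["V"],262,209,.212)
print(a.round(3),b.round(3),np.linalg.norm(a-b)); y=(a-b)[:2]; phi=np.arctan2(y[1],y[0])-np.pi/2; m=(a+b)/2
print("phi",phi)
env.reach([m[0],m[1],.43],down(phi)); st()
f,K,V=grab("wrist"); save("pics/w4.png",f); np.savez("w4.npz",f=f,K=K,V=V)
E
```

```text
[0.464 0.105 0.212] [0.529 0.019 0.212] 0.10726284936576456
phi 0.6457314805242511
t17.68 [0.4965 0.0607 0.4294] gap1.004 F [ 0.7 -0.5 -1.2] gf0.0
```

View pics/w4.png

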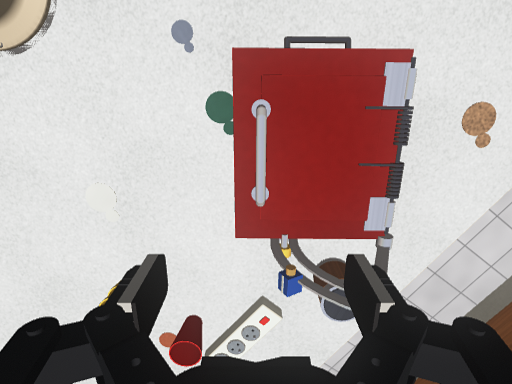

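The bar runs from (262,103) to (261,203), centred on the lid, whose corners are about (233,48), (413,48) and (235,238). The clip is at (290,283) and the stud at (286,253). Next I'll measure these.

```bash
python3 - <<'E'
from h import *
d=np.load("w4.npz");f,K,V=d["f"],d["K"],d["V"]
hsv=cv2.cvtColor(f,cv2.COLOR_RGB2HSV)
m=((hsv[...,1]<70)&(hsv[...,2]>60)).astype(np.uint8);m[:, :245]=0;m[:,280:]=0;m[:90]=0;m[220:]=0
v,u=np.where(m[118:190]);v=v+118  # straight part of bar between feet
k=np.polyfit(v,u,1);vs=np.where(m.any(1))[0];print("bar",k,vs.min(),vs.max(),"width px",len(v)/72)
red=(((hsv[...,0]<8)|(hsv[...,0]>172))&(hsv[...,1]>150)).astype(np.uint8);red[300:]=0
c=max(cv2.findContours(red,0,2)[0],key=cv2.contourArea);P=cv2.approxPolyDP(cv2.convexHull(c),6,True)[:,0];
for p in P: print("lid corner",p,onplane(K,V,*p,.173).round(4))
a=onplane(K,V,np.polyval(k,120),120,.212);b=onplane(K,V,np.polyval(k,188),188,.212)
y=(a-b)[:2];phi=np.arctan2(y[1],y[0])-np.pi/2
print("bar pts",a.round(4),b.round(4),"phi",phi)
s=np.load("scene0.npz")
bl={n:blobs(x["f"],(100,120,50),(125,255,255),20)[0] for n,x in(("w",d),("s",s))}
ye={n:blobs(x["f"],(20,130,50),(34,255,255),10)[0] for n,x in(("w",d),("s",s))}
for n in "ws":
    print(n,"blue",[(c.round(1).tolist(),int(q),w.tolist()) for c,q,w in bl[n]],"yel",[(c.round(1).tolist(),int(q),w.tolist()) for c,q,w in ye[n]])
E
```

```text
bar [-9.67334124e-03  2.61880569e+02] 99 205 width px 10.083333333333334
lid corner [412  50] [0.5694 0.2683 0.173 ]
lid corner [384 235] [0.7126 0.0761 0.173 ]
lid corner [236 237] [ 0.5466 -0.0521  0.173 ]
lid corner [233  48] [0.4009 0.1449 0.173 ]
bar pts [0.4734 0.1016 0.212 ] [0.5215 0.0367 0.212 ] phi 0.6383801666744993
w blue [([290.4, 283.6], 372, [278, 270, 25, 27])] yel [([286.3, 252.1], 64, [281, 248, 10, 10]), ([107.9, 295.3], 64, [99, 283, 20, 24])]
s blue [([234.9, 203.1], 53, [231, 199, 9, 9])] yel [([158.4, 217.0], 399, [147, 205, 21, 27]), ([234.8, 220.9], 50, [231, 217, 9, 8]), ([124.9, 241.8], 436, [113, 230, 23, 26]), ([193.3, 247.4], 407, [183, 236, 21, 26])]
```

```bash
python3 - <<'E'
from h import *
d=np.load("w4.npz");s=np.load("scene0.npz");t=np.load("top0.npz");S=np.load("scene2.npz");w=(d["K"],d["V"]);sc=(s["K"],s["V"]);to=(t["K"],t["V"])
phi=.638;xv=np.array([np.cos(phi),np.sin(phi)]);yv=np.array([-xv[1],xv[0]])
hx,ym=.6208,-.2449
def rep(n,p): 
    X=p[:2]@xv-hx;Z=p[2]-.168;print(n,p.round(4),"bin",round(X,4),round(p[:2]@yv-ym,4),round(Z,4),"r",round(np.hypot(X,Z),4),"ang",round(np.arctan2(Z,-X),4))
for n,pw,ps,off in(("stud",(286.3,252.1),(234.8,221),(-.134,-.142,-.146)),("clip",(290.4,283.6),(234.9,203.1),(-.130,-.134,-.138,-.142))):
    p,r=tri((*w,*pw),(*sc,*ps));print(np.round(r,4));rep(n+" tri",p)
    for o in off:
        for nm,c,px in(("w",w,pw),("s",sc,ps)):
            C,D=ray(*c,*px);N=np.r_[yv,0];k=(ym+o-C@N)/(D@N);rep(f"{n} {nm} {o}",C+k*D)
p,r=tri((*w,290.4,283.6),(*sc,234.9,203.1),(*to,279.2,175.1));rep("clip3",p)
E
```

```text
[0.001 0.001]
stud tri [ 0.6198 -0.0303  0.1701] bin -0.141 -0.1486 0.0021 r 0.141 ang 0.015
stud w -0.134 [ 0.6095 -0.0198  0.1948] bin -0.1429 -0.134 0.0268 r 0.1454 ang 0.185
stud s -0.134 [ 0.6028 -0.0247  0.1376] bin -0.1513 -0.134 -0.0304 r 0.1543 ang -0.1984
stud w -0.142 [ 0.6156 -0.0252  0.1809] bin -0.1414 -0.142 0.0129 r 0.1419 ang 0.0907
stud s -0.142 [ 0.6116 -0.0282  0.1551] bin -0.1463 -0.142 -0.0129 r 0.1468 ang -0.0882
stud w -0.146 [ 0.6186 -0.028   0.1739] bin -0.1406 -0.146 0.0059 r 0.1407 ang 0.0419
stud s -0.146 [ 0.616  -0.0299  0.1638] bin -0.1438 -0.146 -0.0042 r 0.1438 ang -0.0291
[0.0013 0.0013]
clip tri [ 0.6151 -0.0258  0.2539] bin -0.1421 -0.1421 0.0859 r 0.166 ang 0.5437
clip w -0.13 [ 0.6049 -0.0182  0.2717] bin -0.1457 -0.13 0.1037 r 0.1788 ang 0.6188
clip s -0.13 [ 0.603  -0.0196  0.2307] bin -0.1481 -0.13 0.0627 r 0.1608 ang 0.4007
clip w -0.134 [ 0.6079 -0.0209  0.2661] bin -0.1449 -0.134 0.0981 r 0.175 ang 0.5951
clip s -0.134 [ 0.6074 -0.0213  0.2386] bin -0.1456 -0.134 0.0706 r 0.1618 ang 0.4515
clip w -0.138 [ 0.6109 -0.0237  0.2605] bin -0.1442 -0.138 0.0925 r 0.1713 ang 0.5703
clip s -0.138 [ 0.6118 -0.0231  0.2465] bin -0.1431 -0.138 0.0785 r 0.1632 ang 0.5016
clip w -0.142 [ 0.6139 -0.0265  0.2548] bin -0.1434 -0.142 0.0868 r 0.1676 ang 0.5445
clip s -0.142 [ 0.6161 -0.0248  0.2544] bin -0.1407 -0.142 0.0864 r 0.1651 ang 0.5507
clip3 [ 0.6161 -0.026   0.2546] bin -0.1414 -0.1429 0.0866 r 0.1658 ang 0.5498
```

```bash
cat > lid.py <<'E'
from h import *
phi=.638;xv=np.array([np.cos(phi),np.sin(phi),0]);yv=np.array([-xv[1],xv[0],0]);Z=np.array([0,0,1.])
H=.6208*xv-.247*yv+.168*Z
d=env.hold_point_z
def pose(th,tilt=1.0):
    al=th+np.arctan2(.044,.18);r=np.hypot(.044,.18)
    q=down(phi,th*tilt); g=H-r*np.cos(al)*xv+r*np.sin(al)*Z
    return g+d*Ro.from_quat(q).as_matrix()[:,2],q
def lift(a,b,n,v=.08):
    for th in np.linspace(a,b,n+1)[1:]:
        p,q=pose(th); env.movel(p,v,frame=q); 
    st()
E
python3 - <<'E'
from lid import *
p,q=pose(0);print(d,p.round(4),q)
for th in(.0,.3,.55,.75):print(th,pose(th)[0].round(3),np.round(kinematics.ik(*pose(th)),2) if kinematics.ik(*pose(th)) is not None else None)
env.reach(p+[0,0,.1],q); hit=env.movel(p,.12,guard=8);print(hit);st()
env.close_gripper(80);st()
E
```

```text
0.0187 [0.5012 0.0641 0.1933] [0.44967207 0.89319372 0.         0.        ]
0.0 [0.501 0.064 0.193] [-0.1   0.3   1.61 -0.    1.22 -0.74]
0.3 [0.514 0.073 0.245] [ 0.    0.45  1.3  -0.18  1.64 -0.62]
0.55 [0.533 0.088 0.284] [ 0.08  0.62  0.99 -0.31  1.99 -0.62]
0.75 [0.554 0.103 0.309] [ 0.13  0.8   0.7  -0.45  2.27 -0.69]
False
t19.32 [0.5017 0.0641 0.1942] gap1.004 F [0.3 0.3 0.6] gf0.0
t20.02 [0.5012 0.0641 0.1934] gap0.111 F [-0.8  0.4  1.8] gf78.0
```

```bash
python3 - <<'E'
from lid import *
lift(0,.30,3); lift(.30,.52,3)
env.hold(.5); st()
o=[]
for n in("scene","wrist","top"):
    f,K,V=grab(n); np.savez(n+"5.npz",f=f,K=K,V=V)
    o.append(f)
    for nm,lo,hi in(("blue",(100,120,50),(125,255,255)),("yel",(20,130,50),(34,255,255))):
        print(n,nm,[(c.round(1).tolist(),int(q)) for c,q,w in blobs(f,lo,hi,8)[0]])
save("pics/m5.png",np.hstack([cv2.resize(o[0][150:270,180:330],(500,400),interpolation=3),cv2.resize(o[1],(300,400)) ]))
E
```

```text
t21.14 [0.513  0.0729 0.2442] gap0.106 F [-5.1 -5.4 -6.1] gf78.9
t22.09 [0.5298 0.0853 0.2787] gap0.111 F [-9.1 -6.3 -3.7] gf79.1
t22.59 [0.5297 0.0852 0.2785] gap0.111 F [-7.1 -4.9 -4.4] gf79.1
scene blue [([234.9, 203.1], 53)]
scene yel [([240.2, 210.6], 49), ([120.9, 235.3], 761)]
wrist blue []
wrist yel [([191.9, 289.2], 231), ([147.4, 346.6], 96)]
top blue [([279.2, 175.2], 42)]
top yel [([276.7, 169.9], 9), ([106.8, 212.1], 35), ([372.2, 232.2], 502)]
```

View pics/m5.png

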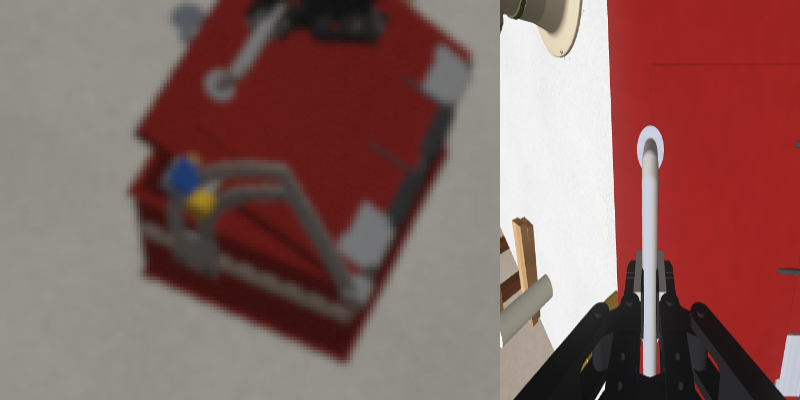

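The lid is up in the grip, with the stud at scene (240,211) just below and right of the blue clip at (235,203). I'll check the clip's white line in an earlier close crop and compute the angles.

```bash
python3 - <<'E'
from lid import *
w=np.load("w4.npz")["f"];s=np.load("scene5.npz")["f"];
save("pics/c6.png",np.hstack([cv2.resize(w[235:310,255:330],(400,400),interpolation=0),cv2.resize(s[188:228,215:255],(400,400),interpolation=0)]))
sc=np.load("scene0.npz");to=np.load("top0.npz")
C=lambda r,a,y:H-r*np.cos(a)*xv+r*np.sin(a)*Z+(y+.0021)*yv
for a in(0,.45,.5,.55,.6,.65):print(a,"stud s",proj(sc["K"],sc["V"],C(.144,a,-.1475)).round(1),"t",proj(to["K"],to["V"],C(.144,a,-.1475)).round(1))
s=monitor.sense();R=Ro.from_quat(s["ee_rot"]).as_matrix();g=s["position"]-d*R[:,2]-H
print("angle from arm",np.arctan2(g@Z,-(g@xv))-np.arctan2(.044,.18),np.hypot(g@Z,g@xv))
E
```

```text
0 stud s [234.4 220.7] t [278.8 183.1]
0.45 stud s [238.2 211.1] t [277.4 173.8]
0.5 stud s [239.3 210.4] t [276.8 172.2]
0.55 stud s [240.4 209.7] t [276.2 170.6]
0.6 stud s [241.8 209.1] t [275.5 168.9]
0.65 stud s [243.2 208.5] t [274.8 167.1]
angle from arm 0.513418851976799 0.1853715488701941
```

View pics/c6.png

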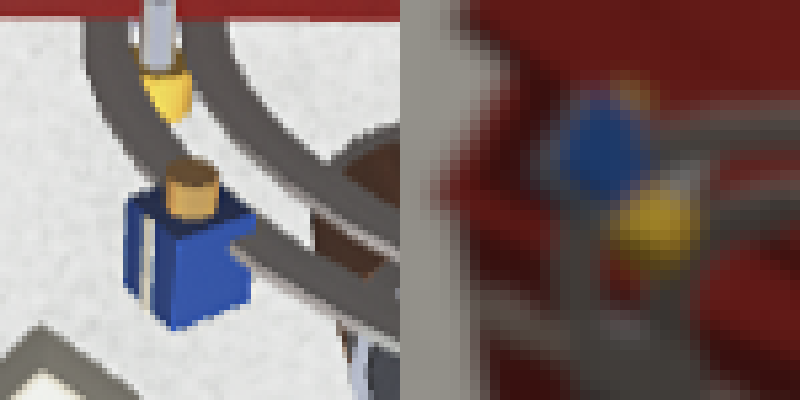

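In the wrist crop the white line is at (148,262), which is image (282.8,284.1), on the clip's outer face. In the scene crop the faint line is at about (555,160), which is image (230.5,204), and the stud is just below the clip.

```bash
python3 - <<'E'
from lid import *
w=np.load("w4.npz");s=np.load("scene0.npz")
def rep(n,p):
    g=p-H;X=g@xv;zz=g[2];print(n,"y",round(g@yv-.0021,4),"r",round(np.hypot(X,zz),4),"ang",round(np.arctan2(zz,-X),4))
# line: w4 ends and middle on planes y
for y in(-.130,-.134,-.138,-.142):
    C,D=ray(w["K"],w["V"],282.75,284.1);k=((H-C)@yv+y+.0021)/(D@yv);rep("w line",C+k*D)
for px in((230.5,204),(231.5,203.5)):
    p,r=tri((w["K"],w["V"],282.75,284.1),(s["K"],s["V"],*px));print(np.round(r,4));rep("tri",p)
# stud seen in w4 at shut, knob
E
```

```text
w line y -0.13 r 0.1866 ang 0.596
w line y -0.134 r 0.183 ang 0.5724
w line y -0.138 r 0.1795 ang 0.5479
w line y -0.142 r 0.1761 ang 0.5224
[0.0004 0.0004]
tri y -0.1466 r 0.1719 ang 0.4919
[0.0016 0.0016]
tri y -0.1452 r 0.1717 ang 0.5011
```

The estimates spread from 0.48 to 0.57 rad, which is close to the tolerance. There is time to lower the lid and view the clip from the quadrant's side, so I'll check reachable view poses first.

```bash
python3 - <<'E'
from lid import *
w=np.load("w4.npz");V=w["V"]
# hand-eye from w4: TCP pose there
T=np.eye(4);T[:3,:3]=Ro.from_quat(down(.6457)).as_matrix();T[:3,3]=[.4965,.0607,.4294]
X=V@T  # tcp->cam
np.save("X.npy",X)
C=H-.155*np.cos(.53)*xv+.155*np.sin(.53)*Z-.136*yv
for inc in(30,45,55,65):
  for az in(-40,-20,0,20,40):
    for r in(.22,.28):
      a=np.radians(inc);b=np.radians(az)
      u=np.sin(a)*(-yv*np.cos(b)+xv*np.sin(b))+np.cos(a)*Z
      f=-u;right=np.cross(f,Z);right/=np.linalg.norm(right)
      for roll in(0,180,90,-90):
        R0=np.c_[right,np.cross(f,right),f]@Ro.from_euler("z",roll,degrees=True).as_matrix()
        W=np.eye(4);W[:3,:3]=R0;W[:3,3]=C+r*u
        P=W@X;q=Ro.from_matrix(P[:3,:3]).as_quat()
        try:j=kinematics.ik(P[:3,3],q)
        except Exception:j=None
        if j is not None and P[2,3]>.13:print(inc,az,r,roll,P[:3,3].round(2),np.round(j,1),"fing z",P[:3,2].round(2))
E
```

```text
30 -40 0.22 0 [ 0.62 -0.08  0.28] [-0.6  0.6  1.1  0.7  1.8 -0.5] fing z [ 0.05  0.75 -0.66]
30 -40 0.22 90 [ 0.58 -0.04  0.3 ] [-0.5  0.3  1.5  0.6  1.3  1. ] fing z [ 0.35  0.45 -0.82]
30 -40 0.22 -90 [ 0.65 -0.05  0.3 ] [-0.4  0.9  0.5  0.4  2.2 -1.8] fing z [-0.3   0.49 -0.82]
30 -40 0.28 0 [ 0.61 -0.11  0.33] [-0.6  0.7  1.   0.8  2.  -0.4] fing z [ 0.05  0.75 -0.66]
30 -40 0.28 90 [ 0.58 -0.07  0.35] [-0.6  0.3  1.4  0.6  1.5  1.1] fing z [ 0.35  0.45 -0.82]
30 -40 0.28 -90 [ 0.65 -0.08  0.35] [-0.4  1.   0.3  0.5  2.4 -1.7] fing z [-0.3   0.49 -0.82]
30 -20 0.22 0 [ 0.64 -0.07  0.28] [-0.5  0.9  0.7  0.7  2.1 -0.6] fing z [-0.22  0.72 -0.66]
30 -20 0.22 180 [ 0.62 -0.02  0.31] [-0.3  0.5  1.   0.2  1.7  2.6] fing z [-0.05  0.18 -0.98]
30 -20 0.22 90 [ 0.59 -0.05  0.3 ] [-0.5  0.4  1.3  0.6  1.6  0.8] fing z [ 0.18  0.55 -0.82]
30 -20 0.28 0 [ 0.64 -0.1   0.33] [-0.5  0.9  0.5  0.7  2.3 -0.5] fing z [-0.22  0.72 -0.66]
30 -20 0.28 180 [ 0.63 -0.05  0.36] [-0.3  0.6  0.8  0.2  1.9  2.6] fing z [-0.05  0.18 -0.98]
30 -20 0.28 90 [ 0.6  -0.08  0.35] [-0.6  0.5  1.1  0.6  1.7  0.8]
[... 5789 characters left out ...]
 0.8  0.6  2.1  2.6] fing z [-0.2   0.69 -0.69]
65 -20 0.22 90 [ 0.6  -0.08  0.27] [-0.7  0.7  1.2  1.   1.9  0.9] fing z [ 0.07  0.91 -0.4 ]
65 -20 0.28 0 [ 0.65 -0.13  0.27] [-0.6  1.2  0.4  1.4  2.5 -0.2] fing z [-0.28  0.95 -0.1 ]
65 -20 0.28 180 [ 0.65 -0.11  0.33] [-0.5  0.9  0.5  0.7  2.3  2.6] fing z [-0.2   0.69 -0.69]
65 -20 0.28 90 [ 0.62 -0.13  0.3 ] [-0.7  0.8  1.   1.   2.   0.9] fing z [ 0.07  0.91 -0.4 ]
65 0 0.22 180 [ 0.64 -0.05  0.3 ] [-0.4  1.   0.4  0.6  2.4  2.4] fing z [-0.43  0.58 -0.69]
65 0 0.22 90 [ 0.62 -0.08  0.27] [-0.6  0.9  0.8  0.9  2.3  0.9] fing z [-0.25  0.88 -0.4 ]
65 0 0.28 90 [ 0.66 -0.12  0.3 ] [-0.6  1.1  0.4  1.1  2.4  1.1] fing z [-0.25  0.88 -0.4 ]
```

```bash
python3 - <<'E'
from lid import *
X=np.load("X.npy")
C=H-.155*np.cos(.53)*xv+.155*np.sin(.53)*Z-.136*yv
a,b=np.radians(60),np.radians(-35)
u=np.sin(a)*(-yv*np.cos(b)+xv*np.sin(b))+np.cos(a)*Z
f=-u;right=np.cross(f,Z);right/=np.linalg.norm(right)
W=np.eye(4);W[:3,:3]=np.c_[right,np.cross(f,right),f]@Ro.from_euler("z",90,degrees=True).as_matrix();W[:3,3]=C+.30*u
P=W@X;q=Ro.from_matrix(P[:3,:3]).as_quat();print(P[:3,3].round(3),kinematics.ik(P[:3,3],q))
if kinematics.ik(P[:3,3],q) is not None:
    lift(.52,.25,3,.12); lift(.25,0,3,.12)
    env.release(); p,_=pose(0); env.movel(p+[0,0,.20],.25); s=st()
    np.savetxt("jup.txt",s["joints"])
    env.reach(P[:3,3],q); st()
    im,K,V=grab("wrist");np.savez("w7.npz",f=im,K=K,V=V)
    r=np.rot90(im,1)
    for nm,lo,hi in(("blue",(100,120,50),(125,255,255)),("yel",(20,130,50),(34,255,255))):
        print(nm,[(c.round(1).tolist(),int(k),w.tolist()) for c,k,w in blobs(im,lo,hi,30)[0]])
    bl=max(blobs(im,(100,120,50),(125,255,255),30)[0],key=lambda x:x[1])[0].astype(int)
    x0,y0=max(bl[0]-75,0),max(bl[1]-75,0);print("crop origin",x0,y0)
    save("pics/w7.png",cv2.resize(im[y0:y0+150,x0:x0+150],(600,600),interpolation=0))
E
```

```text
[ 0.589 -0.137  0.315] [-0.78775303  0.55908355  1.26606799  0.96711218  1.81468413  0.94007215]
t23.59 [0.5106 0.0711 0.2369] gap0.111 F [-2.9 -3.3 -7.7] gf79.6
t24.42 [0.5013 0.0642 0.1941] gap0.107 F [-4.6 -3.7 -6.5] gf80.3
t26.08 [0.501  0.0641 0.392 ] gap0.999 F [-0.2 -0.1  0.8] gf0.0
t27.57 [ 0.5887 -0.1367  0.3151] gap1.001 F [-0.4 -0.4  0.6] gf0.0
blue [([249.1, 195.3], 372, [238, 179, 22, 33]), ([261.8, 201.2], 263, [250, 184, 21, 33])]
yel [([327.5, 194.2], 366, [316, 184, 24, 22])]
crop origin 174 120
```

View pics/w7.png

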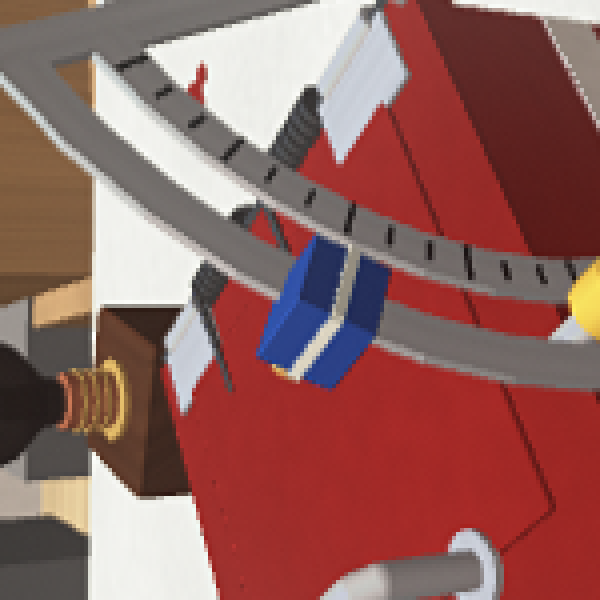

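The white line on the clip's side face runs from crop (340,312) to (353,247), just right of the long scale tick at (350,218). The long ticks at (470,262), (350,218), (232,150) and (130,62) would be 15, 30, 45 and 60°. The stud is at (614,297). I'll check these by rays.

```bash
python3 - <<'E'
from lid import *
w=np.load("w7.npz");K,V=w["K"],w["V"]
def at(n,c,y):
    u=174+c[0]/4-.5+.125,120+c[1]/4-.5+.125
    C,D=ray(K,V,*u);k=((H-C)@yv+y+.0021)/(D@yv);g=C+k*D-H
    X=g@xv;print(n,y,"r",round(np.hypot(X,g[2]),4),"deg",round(np.degrees(np.arctan2(g[2],-X)),2))
    return np.array([X,g[2]])
for c,n in(((470,262),"15"),((350,218),"30"),((232,150),"45"),((130,62),"60")):
    for y in(-.134,-.137):at(n,c,y)
for y in(-.144,-.148):at("stud",(614,297),y)
for y in(-.138,-.142,-.146,-.150):
    a=at("line in",(353,247),y);b=at("line out",(340,312),y)
    d_=b-a;print("   radial dir deg",round(np.degrees(np.arctan2(d_[1],-d_[0])),1))
E
```

```text
15 -0.134 r 0.1275 deg 13.95
15 -0.137 r 0.1303 deg 14.9
30 -0.134 r 0.1271 deg 29.78
30 -0.137 r 0.1304 deg 30.13
45 -0.134 r 0.1278 deg 45.39
45 -0.137 r 0.1311 deg 45.14
60 -0.134 r 0.1283 deg 61.1
60 -0.137 r 0.1312 deg 60.26
stud -0.144 r 0.1418 deg -1.07
stud -0.148 r 0.1445 deg 0.74
line in -0.138 r 0.1405 deg 29.17
line out -0.138 r 0.1623 deg 28.99
   radial dir deg 27.9
line in -0.142 r 0.1446 deg 29.63
line out -0.142 r 0.166 deg 29.4
   radial dir deg 27.9
line in -0.146 r 0.1488 deg 30.07
line out -0.146 r 0.1697 deg 29.8
   radial dir deg 27.9
line in -0.15 r 0.1529 deg 30.49
line out -0.15 r 0.1735 deg 30.18
   radial dir deg 27.9
```

The ticks match 15, 30, 45 and 60°, so the clip is at 29.7°, or 0.518 rad. I'll grip the handle again and lift to that.

```bash
python3 - <<'E'
from lid import *
env.set_joints(np.loadtxt("jup.txt")); p,q=pose(0); env.reach(p+[0,0,.08],q); print(env.movel(p,.12,guard=8))
env.close_gripper(80);st()
lift(0,.30,3); lift(.30,.524,3); env.hold(.8); s=st()
R=Ro.from_quat(s["ee_rot"]).as_matrix();g=s["position"]-d*R[:,2]-H
print("angle",np.arctan2(g@Z,-(g@xv))-np.arctan2(.044,.18))
f,K,V=grab("scene")
C=lambda r,a,y:H-r*np.cos(a)*xv+r*np.sin(a)*Z+(y+.0021)*yv
print("stud",[c.round(1) for c,_,_ in blobs(f,(20,130,50),(34,255,255),10)[0]],"expect",proj(K,V,C(.144,.518,-.1475)).round(1))
E
```

```text
False
t31.17 [0.5012 0.0641 0.1934] gap0.109 F [-0.  -0.8  2.1] gf78.0
t32.29 [0.513  0.0729 0.2442] gap0.113 F [-4.5 -4.7 -6. ] gf78.9
t33.24 [0.5302 0.0856 0.2793] gap0.108 F [-9.3 -5.1 -3.1] gf79.2
t34.04 [0.5301 0.0855 0.2791] gap0.111 F [-7.3 -5.1 -5. ] gf79.1
angle 0.517381785862798
stud [array([240.3, 210.5]), array([120.9, 235.3])] expect [239.7 210.1]
```

The lid angle is 0.517 rad, the stud is where it should be, and the stack's pixel position hasn't changed, so I'm handing in.

```bash
python3 -c "
from bench import job
print(job.hand_in())"
```

```text
the job is handed in; nothing more can be done
None
```

I handed the job in with the three yellow cups nested in one upright stack on the bench, and the lid held by its handle at about 0.517 rad against a measured clip mark of 0.518 rad; no pass/fail result was returned.

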